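Open a tight-lidded gift box on the sloping stand

TASK

Open the brown cardboard gift box for filling: set it, lid on, on the open upper part of the sloping stand, slide it down the slope so that its foot goes under the two lips and comes gently up against the stop bar, which then holds the base down. Draw the tight lid straight off, square to the slope, leaving the base held in the stand, and stand the lid the right way up (open side down) on the table, clear of the stand. Leave the tape, the spool, the marker and the clear cookie boxes where they are.

Things in the scene. Friction and masses are not known exactly. Their poses are not given: they have to be found in the camera images.
- box_base: Base of the plain brown cardboard gift box, loose, 0.17-0.24 kg. Origin: centre of its underside; x along its length, z up. Foot plate 94 (x) x 84 (y) x 6 mm, standing out 5 mm beyond the lid's ends and 12 mm beyond its long sides; on it an open neck 75 x 51 mm, up to 76 mm above the underside, at first hidden in the lid. Same after a half turn.
- lid: Deep lid of that box, loose, 0.09 kg, 84 (x) x 60 (y) x 80 mm high, 3 mm walls, closed on top, open below. Origin: centre of its lower rim; z up through its top. At the start fully down on the base, axes as the base's, rim 6 mm above the base's underside. 1.5 mm clear of the neck all round, but two sprung pads in the neck's end walls, 62 mm above the underside, grip it.
- lid_top (a point): Centre of the lid's top face, 80 mm above its rim. Grasp the lid near the top across its 60 mm, on the long sides. Drawing it off takes about 9 to 15 N, more than the base weighs: the closed box can be carried by the lid, and a base that is not held comes along with it. The lid is free when drawn 70 mm along the box's axis.
- stand: Fixed sloping stand of plain sheet metal, 0.19 m long (x), 126 mm wide (y), up to 118 mm high. Origin: on the table under its middle; z up, x level from its low to its high end (roughly away from the robot). Its flat bed, 210 mm long, rises at 30 degrees towards +x. Upper half of the bed open; over the lower half two lips hold down a foot plate slid under them.
- stop: Frame of the stand's bed: origin on the bed's surface at its middle, at the mouth of the lips; x up the slope, y left, z square to the bed. Belonging to it, a cross bar 8 mm high ends the travel: its face lies somewhere from x = -80 to -55 mm, is not reported and must be felt (a foot plate against it has its centre at x = -33 to -8 mm). The bar is clamped and does not give.
- mouth (a point): Middle of the mouth of the lips, 9 mm above the bed. The lips run from here to the bed's low end: underside 9 mm and upper face 12 mm above the bed, 68 mm between them, side rails under them 90 mm apart. Flared guides 9 mm high lead in from 38 mm further up the slope, where they are about 102 mm apart.
- tape_clear: roll of packing tape, about 96 mm across, 48 mm high, loose bystander; origin at the centre of its underside
- ribbon_spool: flat white ribbon spool, 69 mm across, 15 mm high, loose bystander; origin at the centre of its underside
- marker: marker pen lying on the table, 135 mm long, 17 mm thick, loose bystander; origin under its middle
- cookie_box_1: clear gift box of cookies, 74 mm square, 129 mm high, loose bystander; origin at the centre of its underside
- cookie_box_2: another clear gift box of cookies, 74 mm square, 129 mm high, loose bystander; origin at the centre of its underside

How it is judged:
By the outcome, as a careful person would: the job done as asked, in the order asked, and still so for the second after the job is handed in, with the robot touching nothing.
It also fails if it takes over 56 s, if anything falls off the work surface, if the arm or the gripper's body presses on something with over 40 N, if the wrist force passes 120 N, or if a joint passes its speed limit or range.

ROBOT

A 6-joint arm with a two-finger parallel gripper is mounted at the origin on a cart in front of the work surface, level with it; the furniture and walls round the work are solid. World frame = base frame: x ahead of the robot, y to its left, z up, the work surface at z = 0. Lengths are in mm, angles in rad, forces in N, time in s.
With the tool pointing down it reaches from about 425 to 1125 mm from the base axis. Payload 14.9 kg.
Tool frame: the origin (TCP) lies at the very end of the fingers, on their centre line; the grasp point (between the pads) lies 19 mm behind it; z points along the fingers, y is the line along which they close (so a half turn about z gives the same grasp; the last joint's range is limited). The gripper opens to 91 mm and grips with 3 to 60 N. Pads are 32 mm wide; open, the fingers measure 118 mm over their backs; the gripper's body (76 mm by 178 mm) begins 60 mm behind the grasp point.
Start: joints at [-1.234, 0.379, 1.734, -0, 1.028, -0.033], TCP at [252.997, -652.695, 213.932] pointing down, gripper open.
Joint ranges: [-2.77, 2.77], [-0.74, 2.19], [0, 2.66], [-1.06, 4.2], [0.31, 2.87], [-3.08, 3.08]. Speed limits (rad/s): [1.89, 1.89, 2.39, 3.14, 3.14, 3.14].

INTERFACE

Orientations are given as a rotation vector (axis times angle).
In Python, from workcell import get_state, capture, camera_info, close_job gives the robot as it stands.
- The arm moves only by the tool carry_out, never from a script. Its argument "motion" is a list of rows, each a list of 4 numbers: the shift along the tool's x, y, z in mm, then the turn about the tool's z in degrees. In form: [[x, y, z, yaw], ...]. A call has 1 to 5 rows; each row shifts and turns the commanded pose from where the row before left it, along the tool's axes as they then stand; what a row does not reach is not made up. A row lasts 1/8 s, in which the tool goes at most 62.5 mm and 10.7 degrees, less where a joint would pass 70% of its speed; a pose out of reach is approached as far as the arm can. A call with a gripper value outside its range is refused whole. "fingers" is the closure, from -1 (fully open) to 1 (shut), set as the call begins (left out, the last holds). The fingers move at their own pace and stop on an object; "squeeze" is the grip in N (left out, the last holds). Time passes only in rows, so rows that do not move let the fingers close. It gives the time, the measured TCP pose, the force, the opening and the grip force at its end, in the units of the state.
- get_state(): the state, without advancing time (a new reading comes with each control period).
- capture(name): name is "scene" or "top" or "wrist"; returns the picture (480x640x3 uint8, red, green, blue); there is no depth.
- camera_info(name): a dict with "fx", "fy", "cx", "cy" (pixels), "extrinsics" (4x4, takes a point from world to camera coordinates); the wrist camera has in their place "mount" (4x4, takes a point from camera to tool coordinates, whose origin is the TCP and whose axes are the flange's). Camera axes: x right, y down, z forward; pixel columns grow to the right and rows downward; lengths in mm; the calibration is good to about 2 mm. A picture is of the moment at which its call begins: read the wrist's pose just before it. camera_info takes no time and is no camera call.
- close_job(): hands the job in; it is judged then, once.
The state is a dict: "time": time; "q": joint angles; "dq": joint speeds; "effort": joint torques, N m; "tool_pos": TCP position; "tool_rot": TCP orientation; "contact_force": force on the tool from outside, world axes, zero at the start; "ft_torque": the same for the moment, N m; "grip_width": opening from 0.0 (shut) to 1.0 (fully open); "grip_force": force on a finger pad.
Only numpy, scipy, OpenCV 4.12 (cv2) and the standard library are available. Lean on these libraries where they do the work, as an engineer would, in place of code of your own. Each camera call takes 0.05 s, during which the arm holds its last target. There are 200 camera calls.

## Working session

There is one attempt and no reset: what is moved stays moved. The work goes in short steps, Python scripts to look and compute and a tool call to move; the robot and the scene stay as the last step left them, time stands still between calls to the robot, and variables do not carry over. Pictures are saved under pics/ and viewed, at most 10 in all, crops included, and the job is handed in when it is done.

Besides the shell and the picture viewer there is one more tool, called as name([rows], argument=value, ...), one row to a line, values as JSON. carry_out: Moves the arm, as the interface text tells. Its arguments: {"type":"object","properties":{"motion":{"type":"array"},"fingers":{"type":"number"},"squeeze":{"type":"number"}},"required":["motion"]}

```bash
mkdir -p pics; ls; python3 - <<'E'
from workcell import *
import cv2,numpy as np
s=get_state();print({k:np.round(v,3).tolist() for k,v in s.items()})
for n in("scene","top"):
    cv2.imwrite(f"pics/{n}0.png",capture(n)[:,:,::-1]);i=camera_info(n);print(n,i["fx"],i["fy"],i["cx"],i["cy"],np.round(i["extrinsics"],4).tolist())
print(camera_info("wrist"))
E
```

```text
pics
{'time': 0.0, 'q': [-1.234, 0.379, 1.735, -0.0, 1.028, -0.033], 'dq': [-0.002, 0.001, -0.002, 0.0, -0.0, 0.001], 'effort': [0.002, -76.371, -43.436, 0.065, 0.042, -0.0], 'tool_pos': [252.853, -652.33, 213.294], 'tool_rot': [-3.087, -0.577, 0.0], 'contact_force': [-0.406, 0.623, -1.133], 'ft_torque': [0.018, -0.024, -0.006], 'grip_force': 0.0, 'grip_width': 1.0}
scene 529.6617389090301 529.6617389090301 323.16291746989765 242.26124233269087 [[0.9988, -0.0478, 0.0083, -494.6627], [-0.016, -0.4864, -0.8736, 119.5865], [0.0458, 0.8724, -0.4866, 1360.1462], [0.0, 0.0, 0.0, 1.0]]
top 539.138710600005 539.138710600005 315.25922155796974 233.6162846714685 [[0.0284, -0.9996, -0.0074, 66.9189], [-0.9971, -0.0278, -0.0715, 520.6439], [0.0713, 0.0094, -0.9974, 1336.6782], [0.0, 0.0, 0.0, 1.0]]
{'fx': 429.36658220488994, 'fy': 429.36658220488994, 'cx': 322.35589663559404, 'cy': 235.63415472705725, 'mount': array([[ 1.05294684e-03, -9.65640381e-01, -2.59879867e-01,
         7.40522268e+01],
       [ 9.99999182e-01,  1.20532279e-03, -4.26975681e-04,
        -2.60390651e-01],
       [ 7.25544087e-04, -2.59879205e-01,  9.65640861e-01,
        -1.70626051e+02],
       [ 0.00000000e+00,  0.00000000e+00,  0.00000000e+00,
         1.00000000e+00]])}
```

View pics/scene0.png

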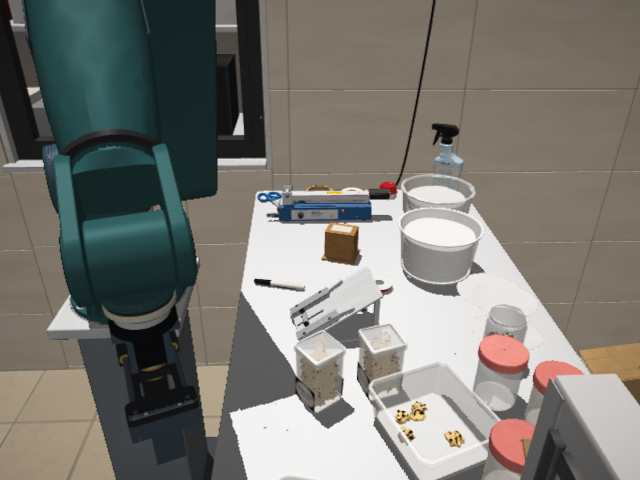

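View pics/top0.png

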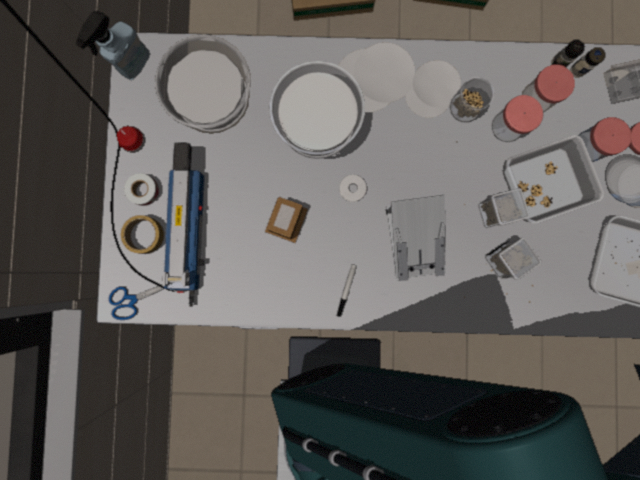

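The top view shows the box at about (287,218) and the stand at (418,237), with its low end at the bottom (towards the robot). The marker is at (346,290) and the spool at (353,187). I'll enlarge the box and the stand.

```bash
python3 - <<'E'
import cv2,numpy as np
t=cv2.imread("pics/top0.png")
a=cv2.resize(t[190:250,255:320],None,fx=6,fy=6,interpolation=cv2.INTER_CUBIC)
b=cv2.resize(t[188:288,385:452],None,fx=6,fy=6,interpolation=cv2.INTER_CUBIC)
c=np.zeros((600,800,3),np.uint8);c[:360,:390]=a;c[:600,395:797]=b
cv2.imwrite("pics/crop0.png",c)
E
```

```text
(no output)
```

View pics/crop0.png

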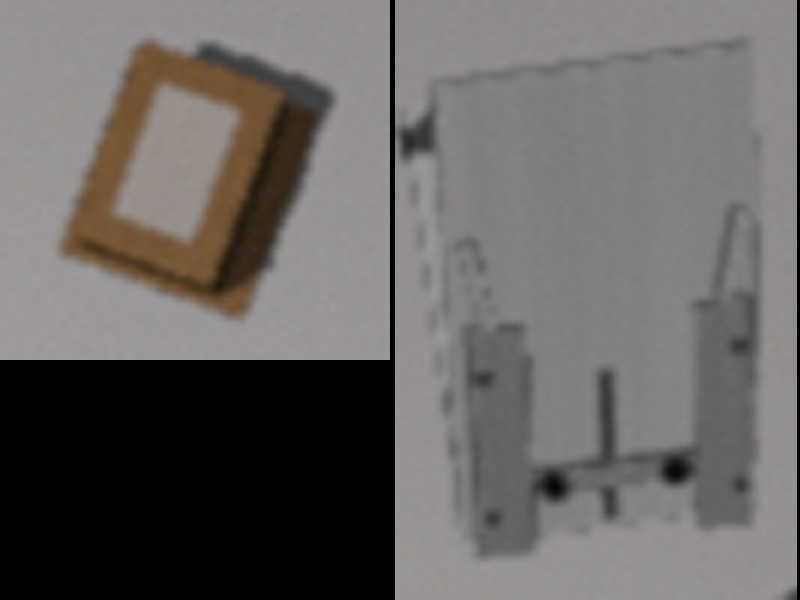

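The crop shows the lid top corners at about (145,43), (283,90), (215,288) and (80,238), with foot corners at (62,252) and (245,318). The stand's lips have inner edges at x≈532 and 696, and the bed's high edge runs (437,82)–(747,40). I'll fit the poses from these.

```bash
cat > h.py <<'E'
import numpy as np,cv2
from scipy.optimize import least_squares
from scipy.spatial.transform import Rotation as R
from workcell import *
def cam(n,state=None):
    i=camera_info(n);K=np.array([i["fx"],i["fy"],i["cx"],i["cy"]])
    if n=="wrist":
        T=np.eye(4);T[:3,:3]=R.from_rotvec(state["tool_rot"]).as_matrix();T[:3,3]=state["tool_pos"]
        return K,np.linalg.inv(T@i["mount"])
    return K,np.array(i["extrinsics"])
def proj(c,P):
    K,E=c;p=np.atleast_2d(P)@E[:3,:3].T+E[:3,3];return p[:,:2]/p[:,2:]*K[:2]+K[2:]
def yawm(a): return R.from_euler('z',a).as_matrix()
def boxpts(p,L): return np.array(L)@yawm(p[2]).T+[p[0],p[1],0]
TILT=R.from_euler('y',-30,degrees=True).as_matrix()  # bed x goes up
def bedpts(p,L): # p: x,y,yaw,z of stop frame
    return np.array(L)@(yawm(p[2])@TILT).T+[p[0],p[1],p[3]]
E
python3 - <<'E'
from h import *
c=cam("top")
px=lambda L,o:(np.array(L,float)+.5)/6-.5+o
u=px([(145,43),(283,90),(215,288),(80,238),(62,252),(245,318)],(255,190))
L=[(42,30,86),(42,-30,86),(-42,-30,86),(-42,30,86),(-47,42,6),(-47,-42,6)]
r=least_squares(lambda p:(proj(c,boxpts(p,L))-u).ravel(),[550,50,-.3])
print("box",r.x,np.degrees(r.x[2]),np.round(r.fun.reshape(-1,2),1).tolist())
u=px(np.array([(437,82),(747,40),(527,328),(697,300),(535,550),(697,525)])-[395,0],(385,188))
L=[(105,63,0),(105,-63,0),(0,34,12),(0,-34,12),(-105,34,12),(-105,-34,12)]
r=least_squares(lambda p:(proj(c,bedpts(p,L))-u).ravel(),[500,-180,0.1,60])
print("stand",r.x,np.degrees(r.x[2]),np.round(r.fun.reshape(-1,2),1).tolist())
print("scene",proj(cam("scene"),bedpts(r.x,L)).round().tolist())
E
```

```text
box [ 5.52025914e+02  1.55485244e+02 -3.09968501e-01] -17.759886892657768 [[-0.0, -0.5], [0.5, -0.1], [0.1, -0.1], [-1.0, -0.1], [-0.1, 0.4], [0.6, 0.3]]
stand [ 5.12991831e+02 -1.72155660e+02  1.62948418e-01  5.79727550e+01] 9.336256608000065 [[-0.6, 0.3], [0.8, 0.1], [-0.2, -0.5], [-0.7, 0.3], [0.4, -0.4], [0.3, 0.1]]
scene [[367.0, 268.0], [383.0, 298.0], [329.0, 294.0], [336.0, 311.0], [291.0, 317.0], [295.0, 335.0]]
```

carry_out([
  [38,-43,-4,0],
  [38,-43,-4,0],
  [38,-43,-4,0],
  [38,-43,-4,0],
  [38,-43,-4,0],
])

```text
time: 0.72
tool_pos: [352.7, -381.7, 233.9]
tool_rot: [-3.088, -0.577, 0.0]
contact_force: [0.3, -0.6, -0.0]
grip_width: 1.001
grip_force: 0.0
```

carry_out([
  [38,-43,-4,0],
  [38,-43,-4,0],
  [38,-43,-4,0],
  [38,-43,-4,0],
  [0,0,0,0],
])

```text
time: 1.35
tool_pos: [432.7, -165.4, 250.1]
tool_rot: [-3.087, -0.584, -0.001]
contact_force: [0.7, -0.2, -0.4]
grip_width: 0.999
grip_force: 0.0
```

```bash
python3 - <<'E'
from h import *
s=get_state();print({k:np.round(s[k],3).tolist() for k in("time","q","tool_pos","tool_rot","contact_force")})
cv2.imwrite("pics/w1.png",capture("wrist")[:,:,::-1]);np.save("w1.npy",np.r_[s["tool_pos"],s["tool_rot"]])
E
```

```text
{'time': 1.35, 'q': [-0.416, -0.058, 2.175, 0.0, 1.024, 0.781], 'tool_pos': [432.737, -165.441, 250.122], 'tool_rot': [-3.087, -0.584, -0.001], 'contact_force': [0.656, -0.245, -0.376]}
```

View pics/w1.png

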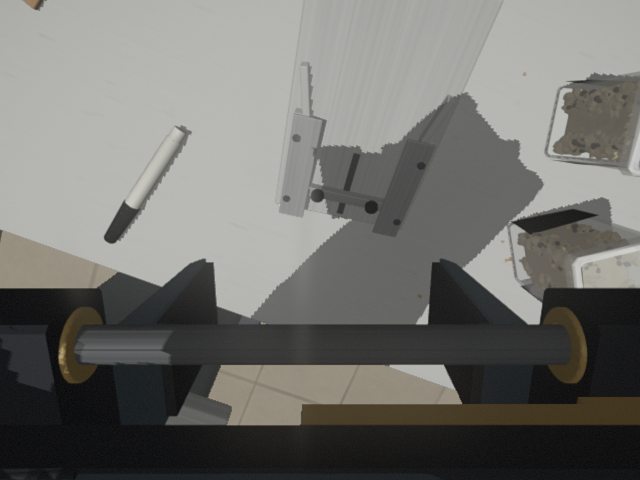

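The wrist view shows the lips: the left one has its inner mouth corner near (326,117) and inner low corner at (304,216). The right one has (405,140) and (373,231). The marker is at (145,185) and the cookie boxes are at the right. I'll combine these with the top view.

```bash
python3 - <<'E'
from h import *
w=np.load("w1.npy");cw=cam("wrist",dict(tool_pos=w[:3],tool_rot=w[3:]));ct=cam("top")
px=lambda L,o:(np.array(L,float)+.5)/6-.5+o
ut=px(np.array([(437,82),(747,40),(527,328),(697,300),(535,550),(697,525)])-[395,0],(385,188))
Lt=[(105,63,0),(105,-63,0),(0,34,12),(0,-34,12),(-105,34,12),(-105,-34,12)]
Lw=[(0,34,12),(-105,34,12),(-105,-34,12),(0,-34,12)];uw=np.array([(326,117),(304,216),(373,231),(405,140)])
f=lambda p:np.r_[(proj(ct,bedpts(p,Lt))-ut).ravel()*2.3,(proj(cw,bedpts(p,Lw))-uw).ravel()]
r=least_squares(f,[513,-172,.16,60],loss='soft_l1')
print(r.x,np.degrees(r.x[2]),np.round(f(r.x).reshape(-1,2),1).tolist())
f2=lambda p:f([*p,65.5]);r2=least_squares(f2,r.x[:3],loss='soft_l1');print(r2.x,np.round(f2(r2.x).reshape(-1,2),1).tolist())
im=cv2.imread("pics/w1.png");c=cv2.resize(im[90:250,250:460],None,fx=3.75,fy=3.75,interpolation=cv2.INTER_CUBIC)
for p,col in((r.x,(0,0,255)),(np.r_[r2.x,65.5],(255,0,0))):
    for q in proj(cw,bedpts(p,Lw)): cv2.circle(c,tuple(int(v) for v in ((q-[250,90]+.5)*3.75)),3,col,1)
cv2.imwrite("pics/w1c.png",c)
E
```

```text
[ 5.13179480e+02 -1.72419666e+02  1.58247428e-01  5.78132687e+01] 9.066909733229348 [[-0.7, 0.2], [2.6, 0.4], [-0.3, -1.6], [-1.4, 0.8], [0.7, -1.2], [0.5, 0.3], [-1.2, 3.6], [0.1, -0.2], [-0.5, -0.5], [2.6, -0.5]]
[ 5.13203849e+02 -1.71244207e+02  1.59448842e-01] [[-1.0, -0.7], [3.0, -0.8], [-0.3, -2.0], [-0.9, 0.2], [0.9, -1.1], [1.1, 0.2], [-2.6, 3.0], [-1.3, 1.1], [-0.6, 1.0], [3.1, -0.7]]
```

View pics/w1c.png

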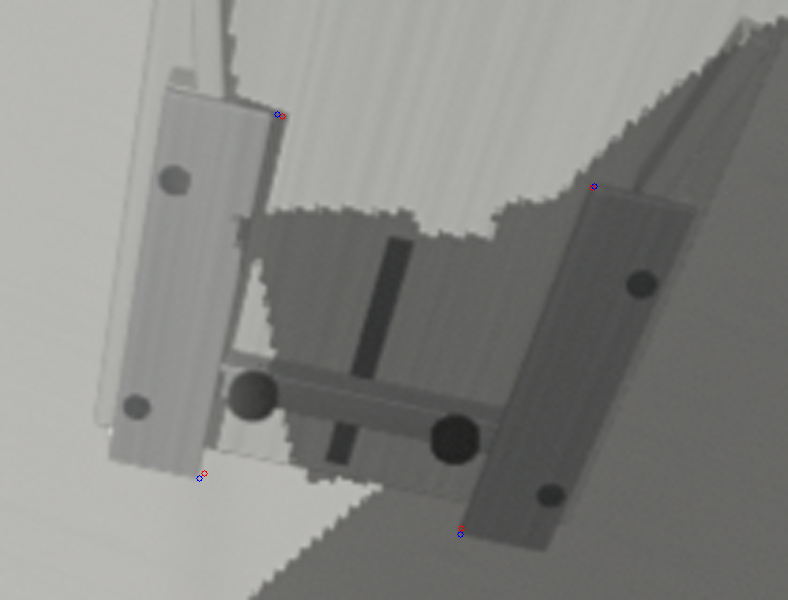

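The close-up shows all four inner lip corners clearly: (272,108), (203,478), (460,535) and (594,186). I'll refine the fit and work out the moves to the box.

```bash
python3 - <<'E'
from h import *
w=np.load("w1.npy");cw=cam("wrist",dict(tool_pos=w[:3],tool_rot=w[3:]));ct=cam("top")
px=lambda L,o:(np.array(L,float)+.5)/6-.5+o
ut=px(np.array([(437,82),(747,40),(527,328),(697,300),(535,550),(697,525)])-[395,0],(385,188))
Lt=[(105,63,0),(105,-63,0),(0,34,12),(0,-34,12),(-105,34,12),(-105,-34,12)]
Lw=[(0,34,12),(-105,34,12),(-105,-34,12),(0,-34,12)];uw=np.array([(272,108),(203,478),(460,535),(594,186)])/3.75-.5+[250,90]
fw=lambda p:(proj(cw,bedpts(p,Lw))-uw).ravel()
r=least_squares(fw,[513,-172,.16,60]);print("wrist only",r.x,fw(r.x).round(1))
f=lambda p:np.r_[(proj(ct,bedpts(p,Lt))-ut)[2:].ravel()*2.3,(proj(cw,bedpts(p,Lw))-uw).ravel()]
for z in(58,62,65.5):
    r=least_squares(lambda p:f([*p,z]),[513,-172,.16]);print(z,r.x,r.cost,f([*r.x,z]).reshape(-1,2).round(1).tolist())
# scene check of z: project bed top corners
for z in (58,65.5): print(proj(cam("scene"),bedpts([513,-172,.159,z],Lt)).round(1).tolist())
im=cv2.imread("pics/scene0.png");c=cv2.resize(im[255:345,280:400],None,fx=6,fy=6,interpolation=cv2.INTER_CUBIC)
for z,col in((58,(0,0,255)),(65.5,(255,0,0))):
    for q in proj(cam("scene"),bedpts([513,-172,.159,z],Lt)): cv2.circle(c,tuple(int(v) for v in ((q-[280,255]+.5)*6)),3,col,1)
cv2.imwrite("pics/s0c.png",c)
E
```

```text
wrist only [ 5.13640585e+02 -1.70509899e+02  1.62942627e-01  6.73693885e+01] [ 0.7  1.  -1.2  0.1  0.3 -0.4  0.1 -0.8]
58 [ 5.12907656e+02 -1.71915670e+02  1.60698853e-01] 11.019847868149274 [[-0.8, -1.2], [-1.8, 0.9], [0.4, -0.9], [0.3, 0.4], [2.0, 2.5], [0.1, -0.9], [-0.0, -1.6], [-1.0, 0.4]]
62 [ 5.13023628e+02 -1.71360815e+02  1.60825902e-01] 7.556507530388805 [[-0.7, -1.6], [-1.5, 0.6], [0.6, -0.9], [0.6, 0.3], [1.4, 2.1], [-0.6, -0.3], [-0.0, -0.8], [-0.6, 0.2]]
65.5 [ 5.13126408e+02 -1.70877578e+02  1.60937166e-01] 6.518678837686307 [[-0.6, -1.9], [-1.3, 0.2], [0.7, -1.0], [0.8, 0.2], [0.9, 1.7], [-1.2, 0.2], [-0.0, -0.2], [-0.2, 0.0]]
[[366.8, 267.7], [382.9, 298.0], [329.1, 293.8], [335.7, 311.1], [290.7, 316.7], [295.4, 335.0]]
[[366.9, 265.0], [383.1, 295.1], [329.1, 291.2], [335.7, 308.3], [290.7, 314.1], [295.3, 332.3]]
```

View pics/s0c.png

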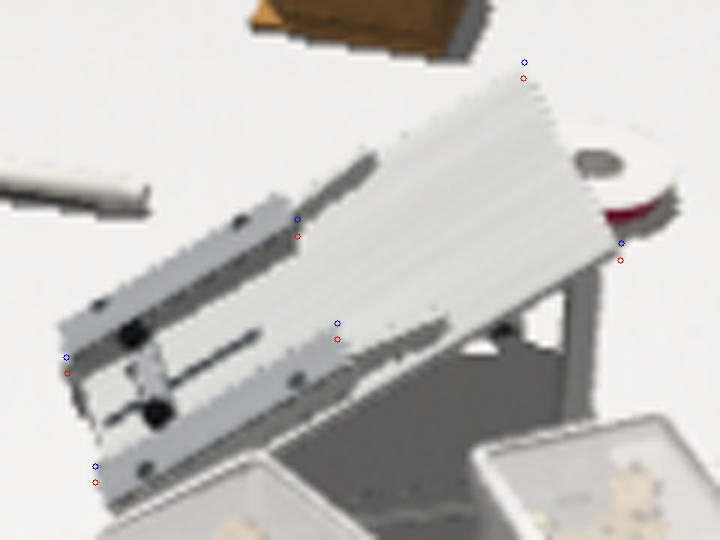

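carry_out([
  [38,-42.5,0,0],
  [38,-42.5,0,0],
  [38,-42.5,0,0],
  [38,-42.5,0,0],
  [38,-42.5,0,0],
])

```text
time: 2.02
tool_pos: [533.0, 99.0, 249.7]
tool_rot: [3.088, 0.575, -0.0]
contact_force: [0.9, -0.8, -0.2]
grip_width: 1.005
grip_force: 0.0
```

carry_out([
  [38,-42.5,0,0],
  [0,0,20,9.8],
  [0,0,20,9.8],
  [0,0,30,9.8],
  [0,0,30,9.8],
])

```text
time: 2.65
tool_pos: [552.8, 150.4, 148.8]
tool_rot: [3.101, -0.503, -0.0]
contact_force: [1.4, -0.3, 0.6]
grip_width: 1.0
grip_force: 0.0
```

carry_out([
  [0,0,0,0],
  [0,0,0,0],
])

```text
time: 2.9
tool_pos: [553.2, 151.3, 150.8]
tool_rot: [-3.103, 0.487, -0.001]
contact_force: [-0.3, -0.1, 0.3]
grip_width: 1.0
grip_force: 0.0
```

```bash
python3 - <<'E'
from h import *
s=get_state();print({k:np.round(s[k],3).tolist() for k in("time","q","tool_pos","tool_rot","contact_force")})
im=capture("wrist")[:,:,::-1].copy();c=cam("wrist",s);p=[552,155.5,-.31]
L=[(42,30,86),(42,-30,86),(-42,-30,86),(-42,30,86),(47,42,6),(47,-42,6),(-47,42,6),(-47,-42,6)]
for q in proj(c,boxpts(p,L)): cv2.circle(im,tuple(int(v) for v in q),3,(0,0,255),1)
cv2.imwrite("pics/w2.png",im)
E
```

```text
{'time': 2.9, 'q': [0.226, 0.269, 2.022, -0.0, 0.85, 2.109], 'tool_pos': [553.152, 151.299, 150.817], 'tool_rot': [-3.103, 0.487, -0.001], 'contact_force': [-0.311, -0.063, 0.297]}
```

View pics/w2.png

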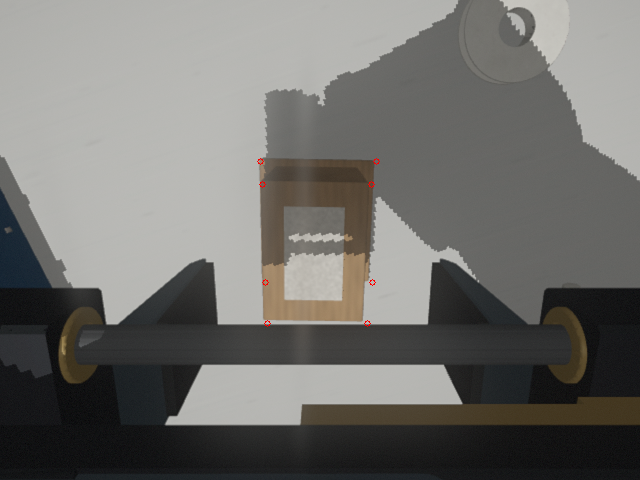

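The wrist view confirms the box fit to about 2 mm (lid corners at (263,182), (370,182), (363,320) and (264,320)). I'll correct by −1, −5 and descend.

carry_out([
  [-1,-5,25,0],
  [0,0,40,0],
  [0,0,33,0],
  [0,0,10,0],
  [0,0,0,0],
])

```text
time: 3.58
tool_pos: [553.5, 157.0, 42.7]
tool_rot: [-3.103, 0.491, -0.001]
contact_force: [0.3, 0.6, 0.0]
grip_width: 0.999
grip_force: 0.0
```

carry_out([
  [0,0,0,0],
  [0,0,0,0],
  [0,0,0,0],
  [0,0,0,0],
], fingers=1, squeeze=12)

```text
time: 4.08
tool_pos: [553.3, 157.0, 42.4]
tool_rot: [-3.103, 0.492, -0.001]
contact_force: [-1.1, -0.3, 6.7]
grip_width: 0.659
grip_force: 11.9
```

carry_out([
  [0,0,-10,0],
  [0,0,-40,0],
  [0,0,-50,0],
  [0,0,-45,0],
  [0,0,-10,0],
])

```text
time: 4.7
tool_pos: [554.2, 157.3, 200.1]
tool_rot: [-3.101, 0.491, -0.006]
contact_force: [-0.2, 0.5, -3.0]
grip_width: 0.659
grip_force: 11.9
```

carry_out([
  [15,42,0,0],
  [18,51,0,0],
  [18,51,0,0],
  [18,51,0,0],
  [18,51,0,0],
])

```text
time: 5.32
tool_pos: [558.7, -105.4, 195.7]
tool_rot: [-3.103, 0.492, 0.003]
contact_force: [0.2, -0.1, -2.9]
grip_width: 0.657
grip_force: 11.9
```

carry_out([
  [20,56,0,0],
  [0,0,0,-9],
  [0,0,0,-9],
  [0,0,0,-9],
  [0,0,0,0],
])

```text
time: 5.95
tool_pos: [560.7, -163.1, 195.7]
tool_rot: [-3.131, -0.245, 0.003]
contact_force: [-0.0, -0.5, -3.0]
grip_width: 0.657
grip_force: 11.9
```

```bash
cat > st.py <<'E'
from h import *
s=get_state();p=s["tool_pos"];M=R.from_rotvec(s["tool_rot"]).as_matrix()
psi=np.degrees(np.arctan2(M[1,0],M[0,0]))
a=.1608;d=p[:2]-[513.0,-171.3]
g=np.array([d@[np.cos(a),np.sin(a)],d@[-np.sin(a),np.cos(a)],p[2]+19-63])  # grasp rel. stop, level frame along slope
c,n=np.cos(np.pi/6),.5
b=np.array([g[0]*c+g[2]*n,g[1],-g[0]*n+g[2]*c])
f=s["contact_force"];fl=np.array([f[:2]@[np.cos(a),np.sin(a)],f[:2]@[-np.sin(a),np.cos(a)],f[2]])
print("t",s["time"],"tcp",p.round(1),"psi",psi.round(2),"grasp level",g.round(1),"bed",b.round(1),"F level",fl.round(1),"w",s["grip_width"],s["grip_force"])
E
python3 - <<'E'
import st,cv2
im=st.capture("wrist");cv2.imwrite("pics/w3.png",im[:,:,::-1])
E
```

```text
t 5.95 tcp [ 560.7 -163.1  195.7] psi 8.93 grasp level [ 48.4   0.5 151.7] bed [117.7   0.5 107.2] F level [-0.1 -0.4 -3. ] w 0.6570890672172036 11.943904012441635
```

View pics/w3.png

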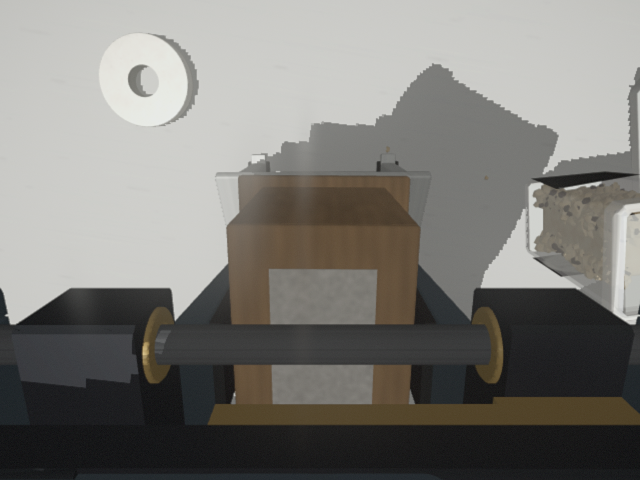

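The wrist view shows the bed's high edge at row 173, columns 217 to 430, just beyond the box's foot edge at row 177. I'll use this to check the stand's height and lateral centring.

```bash
python3 - <<'E'
from st import *
cw=cam("wrist",s);u=np.array([(217,173),(430,173)])
for w in(63,61.5):
  L=[(105,w,0),(105,-w,0)]
  for z in(63,65.5):print(w,z,proj(cw,bedpts([513,-171.3,.1608,z],L)).round(1).tolist())
print("foot far edge",proj(cw,[p+M@v for v in [(47,42,43),(47,-42,43),(42,30,-43),(42,-30,-43)]]).round(1).tolist())
E
```

```text
t 6.0 tcp [ 560.8 -163.1  196. ] psi 8.79 grasp level [ 48.5   0.4 152. ] bed [118.    0.4 107.3] F level [ 0.2  0.8 -3.5] w 0.6605514842569046 11.944511532783508
63 63 [[215.8, 176.5], [431.7, 175.1]]
63 65.5 [[214.8, 177.0], [432.8, 175.7]]
61.5 63 [[218.4, 176.4], [429.1, 175.2]]
61.5 65.5 [[217.4, 177.0], [430.2, 175.7]]
foot far edge [[408.0, 176.4], [238.9, 176.2], [421.8, 228.2], [225.9, 228.0]]
```

carry_out([
  [0,0,20,0],
  [0,0,8,0],
  [0,0,2,0],
  [0,0,0,0],
])

```text
time: 6.5
tool_pos: [561.4, -163.3, 166.8]
tool_rot: [-3.132, -0.246, 0.0]
contact_force: [-0.0, 0.0, -3.3]
grip_width: 0.66
grip_force: 11.9
```

carry_out([
  [0,0,2,0],
  [0,0,2,0],
  [0,0,0,0],
])

```text
time: 6.88
tool_pos: [561.4, -163.3, 162.9]
tool_rot: [-3.132, -0.246, 0.0]
contact_force: [-0.2, 0.2, -3.5]
grip_width: 0.659
grip_force: 11.9
```

carry_out([
  [0,0,2,0],
  [0,0,0,0],
])

```text
time: 7.12
tool_pos: [561.5, -163.4, 161.0]
tool_rot: [3.132, 0.246, 0.0]
contact_force: [-0.9, -0.5, -2.1]
grip_width: 0.659
grip_force: 12.0
```

carry_out([
  [0,0,2,0],
  [0,0,0,0],
])

```text
time: 7.38
tool_pos: [561.6, -163.7, 159.6]
tool_rot: [3.131, 0.246, 0.0]
contact_force: [-4.9, -3.0, 7.4]
grip_width: 0.66
grip_force: 12.0
```

carry_out([
  [-3,0,1,0],
  [-2.5,0,1.5,0],
  [0,0,0,0],
])

```text
time: 7.75
tool_pos: [555.9, -164.3, 156.4]
tool_rot: [3.132, 0.246, 0.0]
contact_force: [0.0, -2.3, 1.0]
grip_width: 0.653
grip_force: 12.0
```

carry_out([
  [-2.5,0,2,0],
  [-2.5,0,2.2,0],
  [0,0,0,0],
])

```text
time: 8.12
tool_pos: [550.6, -164.9, 151.9]
tool_rot: [-3.132, -0.246, 0.001]
contact_force: [-0.7, -1.6, 0.5]
grip_width: 0.658
grip_force: 12.0
```

carry_out([
  [-2.3,0,2.4,0],
  [-2.2,0,2.4,0],
  [-2.1,0,2.5,0],
  [-2,0,2.6,0],
  [0,0,0,0],
])

```text
time: 8.75
tool_pos: [542.0, -166.2, 141.9]
tool_rot: [-3.132, -0.246, 0.001]
contact_force: [-0.8, -0.8, -1.3]
grip_width: 0.656
grip_force: 12.0
```

```bash
sed -i 's/-63\])/-65.5])/' st.py; python3 - <<'E'
import st,cv2
im=st.capture("wrist");sc=st.capture("scene")
sc=cv2.resize(sc[200:340,270:430],None,fx=3.43,fy=3.43,interpolation=cv2.INTER_CUBIC)
import numpy as np
o=np.zeros((480,800,3),np.uint8);o[:, :549]=sc[:480,:549];o[:188,549:]=cv2.resize(im,(251,188));cv2.imwrite("pics/s4.png",o[:,:,::-1])
E
```

```text
t 8.75 tcp [ 542.  -166.2  141.9] psi 8.99 grasp level [29.5  0.4 95.4] bed [73.2  0.4 67.8] F level [-0.9 -0.7 -1.3] w 0.6557596172604341 11.999766351655126
```

View pics/s4.png

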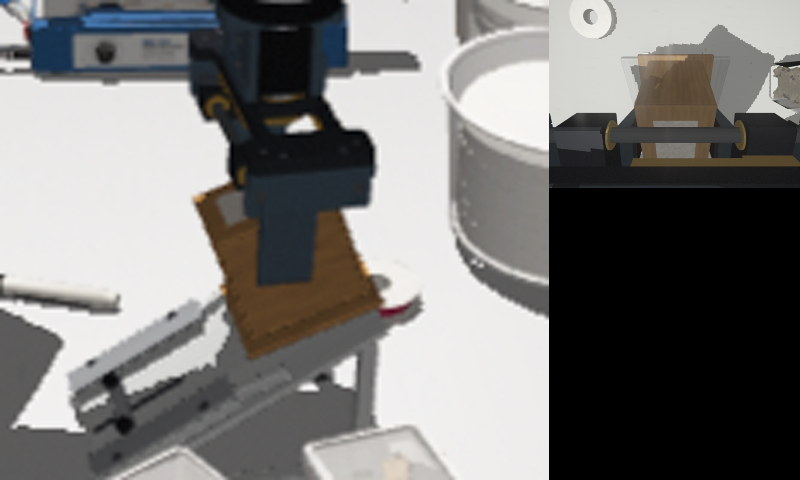

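The box pivots in the grip as planned, at roughly 20 to 25° now with its foot edge on the bed. I'll continue the arc to 30°.

carry_out([
  [-1.8,0,2.7,0],
  [-1.8,0,2.8,0],
  [-1.6,0,2.8,0],
  [0,0,0,0],
])

```text
time: 9.35
tool_pos: [537.0, -167.0, 133.6]
tool_rot: [-3.132, -0.246, 0.001]
contact_force: [0.3, 0.9, -2.9]
grip_width: 0.657
grip_force: 12.0
```

carry_out([
  [-1.5,0,2.6,0],
  [0,0,0,0],
])

```text
time: 9.6
tool_pos: [535.7, -167.3, 131.2]
tool_rot: [-3.132, -0.246, 0.001]
contact_force: [0.1, 0.2, -1.9]
grip_width: 0.657
grip_force: 12.0
```

```bash
python3 st.py
```

```text
t 9.6 tcp [ 535.7 -167.3  131.2] psi 8.99 grasp level [23.   0.3 84.7] bed [62.3  0.3 61.8] F level [ 0.1  0.1 -1.9] w 0.6573469385111316 11.999831032007933
```

carry_out([
  [0.6,0,1,0],
  [0,0,0,0],
])

```text
time: 9.85
tool_pos: [535.7, -167.3, 130.2]
tool_rot: [-3.132, -0.246, 0.003]
contact_force: [-7.5, -1.7, 2.8]
grip_width: 0.653
grip_force: 12.0
```

carry_out([
  [0.6,0,1,0],
  [0,0,0,0],
])

```text
time: 10.1
tool_pos: [535.9, -167.3, 129.2]
tool_rot: [-3.132, -0.246, 0.004]
contact_force: [-10.7, -1.8, 5.9]
grip_width: 0.654
grip_force: 12.0
```

carry_out([
  [-2.3,0,0,0],
  [-3.5,0,2,0],
  [-3.5,0,2,0],
  [0,0,0,0],
])

```text
time: 10.6
tool_pos: [527.5, -168.6, 125.1]
tool_rot: [-3.132, -0.246, 0.001]
contact_force: [-0.1, 0.1, -3.4]
grip_width: 0.658
grip_force: 12.0
```

carry_out([
  [-3.5,0,2,0],
  [-3.5,0,2,0],
  [0,0,0,0],
])

```text
time: 10.98
tool_pos: [520.6, -169.7, 121.2]
tool_rot: [-3.132, -0.246, 0.001]
contact_force: [-0.5, 0.3, -3.2]
grip_width: 0.657
grip_force: 12.0
```

```bash
python3 st.py; python3 - <<'E'
import cv2
from workcell import *
sc=capture("scene")
cv2.imwrite("pics/s5.png",cv2.resize(sc[220:340,270:430],None,fx=5,fy=5,interpolation=cv2.INTER_CUBIC)[:,:,::-1])
E
```

```text
t 10.975 tcp [ 520.6 -169.7  121.2] psi 8.98 grasp level [ 7.8  0.4 74.7] bed [44.1  0.4 60.8] F level [-0.5  0.4 -3.2] w 0.6574113737624976 11.999592706561089
```

View pics/s5.png

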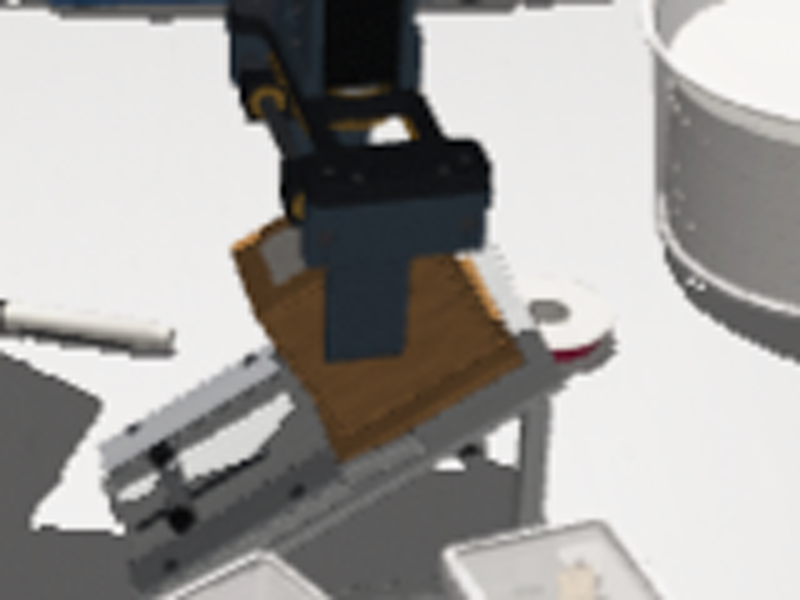

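The scene view shows the box lying parallel to the bed with its front foot edge at the mouth of the lips. The force equals just the weight, so I'll press it down lightly before going under the lips.

carry_out([
  [0.5,0,0.9,0],
  [0,0,0,0],
])

```text
time: 11.28
tool_pos: [521.7, -169.7, 120.7]
tool_rot: [3.132, 0.246, 0.0]
contact_force: [-1.3, -2.0, 0.3]
grip_width: 0.656
grip_force: 12.0
```

carry_out([
  [-1.7,0,1,0],
  [-1.7,0,1,0],
  [0,0,0,0],
])

```text
time: 11.65
tool_pos: [518.2, -170.3, 118.7]
tool_rot: [3.132, 0.246, 0.001]
contact_force: [-0.6, -1.3, 4.7]
grip_width: 0.657
grip_force: 12.0
```

```bash
python3 st.py
```

```text
t 11.65 tcp [ 518.2 -170.3  118.7] psi 8.99 grasp level [ 5.3  0.1 72.2] bed [40.7  0.1 59.9] F level [-0.7 -1.2  4.7] w 0.6574100555362966 11.997287571430206
```

carry_out([
  [-3.5,0,1.8,0],
  [-3.5,0,2,0],
  [-3.5,0,2,0],
  [0,0,0,0],
])

```text
time: 12.15
tool_pos: [507.1, -171.7, 112.3]
tool_rot: [-3.131, -0.246, 0.002]
contact_force: [0.3, -0.0, -3.2]
grip_width: 0.656
grip_force: 12.0
```

carry_out([
  [-3.5,0,2,0],
  [-3.5,0,2,0],
  [-3.5,0,2,0],
  [0,0,0,0],
])

```text
time: 12.65
tool_pos: [497.0, -173.4, 106.5]
tool_rot: [-3.132, -0.246, 0.001]
contact_force: [-0.1, 0.7, -3.5]
grip_width: 0.654
grip_force: 12.0
```

```bash
python3 st.py
```

```text
t 12.65 tcp [ 497.  -173.4  106.5] psi 8.98 grasp level [-16.1   0.5  60. ] bed [16.   0.5 60. ] F level [-0.   0.7 -3.5] w 0.6539063114808561 11.996739567812256
```

carry_out([
  [-3.5,0,2,0],
  [-3.5,0,2,0],
  [-3.5,0,2,0],
  [-3.5,0,2,0],
  [0,0,0,0],
])

```text
time: 13.28
tool_pos: [483.2, -175.6, 98.5]
tool_rot: [-3.132, -0.246, 0.001]
contact_force: [-0.5, 0.2, -2.3]
grip_width: 0.658
grip_force: 12.0
```

carry_out([
  [-1.7,0,1,0],
  [-1.7,0,1,0],
  [0,0,0,0],
])

```text
time: 13.65
tool_pos: [480.1, -176.1, 96.7]
tool_rot: [-3.132, -0.246, 0.0]
contact_force: [-0.6, -0.6, -3.7]
grip_width: 0.656
grip_force: 12.0
```

carry_out([
  [-1.7,0,1,0],
  [-1.7,0,1,0],
  [0,0,0,0],
])

```text
time: 14.02
tool_pos: [476.6, -176.6, 94.6]
tool_rot: [-3.132, -0.246, 0.0]
contact_force: [0.0, -0.3, -3.0]
grip_width: 0.654
grip_force: 12.0
```

carry_out([
  [-1.7,0,1,0],
  [-1.7,0,1,0],
  [0,0,0,0],
])

```text
time: 14.4
tool_pos: [473.3, -177.2, 92.6]
tool_rot: [-3.132, -0.246, 0.0]
contact_force: [-0.5, 0.1, -2.6]
grip_width: 0.661
grip_force: 12.0
```

carry_out([
  [-1.7,0,1,0],
  [-1.7,0,1,0],
  [0,0,0,0],
])

```text
time: 14.78
tool_pos: [469.9, -177.7, 90.6]
tool_rot: [-3.132, -0.246, 0.0]
contact_force: [-0.7, -0.4, -3.4]
grip_width: 0.655
grip_force: 12.0
```

carry_out([
  [-1.7,0,1,0],
  [-1.7,0,1,0],
  [0,0,0,0],
])

```text
time: 15.15
tool_pos: [466.5, -178.2, 88.6]
tool_rot: [-3.132, -0.246, 0.0]
contact_force: [-0.1, 0.5, -3.3]
grip_width: 0.658
grip_force: 12.0
```

carry_out([
  [-1.7,0,1,0],
  [-1.7,0,1,0],
  [0,0,0,0],
])

```text
time: 15.52
tool_pos: [463.2, -178.8, 86.6]
tool_rot: [-3.132, -0.246, 0.0]
contact_force: [0.6, 0.9, -3.4]
grip_width: 0.657
grip_force: 12.0
```

carry_out([
  [-1.7,0,1,0],
  [-1.7,0,1,0],
  [0,0,0,0],
])

```text
time: 15.9
tool_pos: [460.2, -179.4, 84.8]
tool_rot: [3.132, 0.246, 0.001]
contact_force: [2.0, 1.4, -2.7]
grip_width: 0.657
grip_force: 12.0
```

carry_out([
  [-1.7,0,1,0],
  [0,0,0,0],
])

```text
time: 16.15
tool_pos: [459.4, -179.6, 84.5]
tool_rot: [3.132, 0.246, 0.003]
contact_force: [1.9, 6.9, 9.4]
grip_width: 0.656
grip_force: 12.0
```

carry_out([
  [-1.7,0,1,0],
  [0,0,0,0],
])

```text
time: 16.4
tool_pos: [458.0, -179.9, 83.8]
tool_rot: [3.132, 0.246, 0.004]
contact_force: [3.6, 8.4, 13.4]
grip_width: 0.655
grip_force: 12.0
```

```bash
python3 st.py; python3 - <<'E'
import cv2
from workcell import *
sc=capture("scene")
cv2.imwrite("pics/s6.png",cv2.resize(sc[220:340,270:430],None,fx=5,fy=5,interpolation=cv2.INTER_CUBIC)[:,:,::-1])
E
```

```text
t 16.4 tcp [ 458.  -179.9   83.8] psi 8.97 grasp level [-55.6   0.4  37.3] bed [-29.5   0.4  60.1] F level [ 4.9  7.8 13.4] w 0.6553066373421292 12.000955500116106
```

View pics/s6.png

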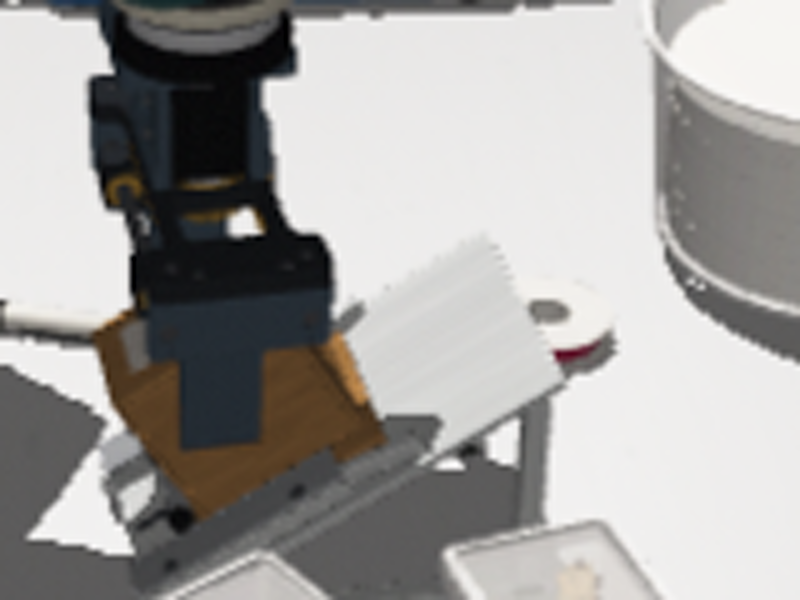

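The scene view shows the foot under the lips with its leading edge at the bar. Along-slope force is about 11 N, so the box is seated. I'll relax the push, firm up the grip, then draw square to the slope.

carry_out([
  [0.9,0,-0.5,0],
  [0.4,0,-0.3,0],
  [0,0,0,0],
], squeeze=40)

```text
time: 16.82
tool_pos: [458.2, -179.8, 83.8]
tool_rot: [3.132, 0.246, 0.0]
contact_force: [-0.8, 1.3, 8.0]
grip_width: 0.654
grip_force: 40.0
```

```bash
python3 st.py
```

```text
t 16.825 tcp [ 458.2 -179.8   83.8] psi 8.99 grasp level [-55.5   0.4  37.3] bed [-29.4   0.4  60. ] F level [-0.6  1.4  8. ] w 0.6544836757209233 39.99227927997708
```

carry_out([
  [-1,0,-1.7,0],
  [-1,0,-1.7,0],
  [-1,0,-1.7,0],
  [-1,0,-1.7,0],
])

```text
time: 17.32
tool_pos: [454.3, -180.3, 90.2]
tool_rot: [3.132, 0.246, 0.002]
contact_force: [8.0, 0.6, -9.5]
grip_width: 0.654
grip_force: 40.0
```

carry_out([
  [-1,0,-1.7,0],
  [-1,0,-1.7,0],
  [-1,0,-1.7,0],
  [-1,0,-1.7,0],
])

```text
time: 17.82
tool_pos: [450.3, -180.9, 96.9]
tool_rot: [3.132, 0.246, 0.001]
contact_force: [6.7, 0.7, -10.2]
grip_width: 0.659
grip_force: 40.0
```

```bash
python3 st.py
```

```text
t 17.825 tcp [ 450.3 -180.9   96.9] psi 8.97 grasp level [-63.4   0.6  50.4] bed [-29.7   0.6  75.4] F level [  6.7  -0.4 -10.2] w 0.6591952600378457 39.990441016852856
```

carry_out([
  [-1.5,0,-2.6,0],
  [-1.5,0,-2.6,0],
  [-1.5,0,-2.6,0],
  [-1.5,0,-2.6,0],
  [-1.5,0,-2.6,0],
])

```text
time: 18.45
tool_pos: [442.7, -182.0, 109.8]
tool_rot: [-3.132, -0.246, -0.001]
contact_force: [8.3, 1.3, -10.9]
grip_width: 0.657
grip_force: 40.0
```

carry_out([
  [-1.5,0,-2.6,0],
  [-1.5,0,-2.6,0],
  [-1.5,0,-2.6,0],
  [-1.5,0,-2.6,0],
  [-1.5,0,-2.6,0],
])

```text
time: 19.08
tool_pos: [435.2, -183.1, 122.8]
tool_rot: [-3.132, -0.246, -0.001]
contact_force: [6.5, 1.4, -11.6]
grip_width: 0.658
grip_force: 40.0
```

carry_out([
  [-1.5,0,-2.6,0],
  [-1.5,0,-2.6,0],
  [-1.5,0,-2.6,0],
  [-1.5,0,-2.6,0],
  [-1.5,0,-2.6,0],
])

```text
time: 19.7
tool_pos: [427.8, -184.3, 136.0]
tool_rot: [-3.132, -0.246, -0.0]
contact_force: [0.2, -0.4, -0.5]
grip_width: 0.661
grip_force: 40.0
```

```bash
python3 st.py
```

```text
t 19.7 tcp [ 427.8 -184.3  136. ] psi 8.98 grasp level [-86.2   0.8  89.5] bed [-29.9   0.8 120.6] F level [ 0.1 -0.4 -0.5] w 0.660567457677975 39.990609493106604
```

carry_out([
  [-1.5,0,-2.6,0],
  [-1.5,0,-2.6,0],
  [-1.5,0,-2.6,0],
  [-1.5,0,-2.6,0],
  [-1.5,0,-2.6,0],
])

```text
time: 20.32
tool_pos: [420.3, -185.6, 149.3]
tool_rot: [-3.132, -0.246, 0.0]
contact_force: [0.4, -0.5, -1.1]
grip_width: 0.655
grip_force: 40.0
```

carry_out([
  [-1.5,0,-2.6,0],
  [-1.5,0,-2.6,0],
  [0,0,-20,0],
  [0,0,-30,0],
  [0,0,0,0],
])

```text
time: 20.95
tool_pos: [418.5, -186.6, 206.1]
tool_rot: [3.13, 0.246, 0.005]
contact_force: [-0.3, 0.7, -1.4]
grip_width: 0.658
grip_force: 40.0
```

```bash
python3 st.py
```

```text
t 20.95 tcp [ 418.5 -186.6  206.1] psi 8.99 grasp level [-95.7   0.  159.6] bed [ -3.1   0.  186.1] F level [-0.2  0.7 -1.4] w 0.6582198926450462 39.990735948085785
```

carry_out([
  [20,-40,0,0],
  [25,-51,0,0],
  [25,-51,0,0],
  [25,-51,0,0],
  [25,-51,0,0],
])

```text
time: 21.58
tool_pos: [497.7, 75.6, 203.4]
tool_rot: [3.132, 0.246, -0.001]
contact_force: [0.4, -0.8, -0.8]
grip_width: 0.656
grip_force: 40.0
```

carry_out([
  [25,-51,0,0],
  [10,-15,20,0],
  [0,0,55,0],
  [0,0,50,0],
  [0,0,10,0],
])

```text
time: 22.2
tool_pos: [519.5, 143.8, 65.9]
tool_rot: [3.131, 0.246, -0.01]
contact_force: [0.3, 0.4, -0.5]
grip_width: 0.654
grip_force: 40.0
```

carry_out([
  [0,0,8,0],
  [0,0,0,0],
], squeeze=6)

```text
time: 22.45
tool_pos: [522.9, 144.4, 62.3]
tool_rot: [-3.132, -0.246, -0.002]
contact_force: [-0.4, -0.8, 0.1]
grip_width: 0.654
grip_force: 6.0
```

carry_out([
  [0,0,3,0],
  [0,0,3,0],
  [0,0,0,0],
])

```text
time: 22.82
tool_pos: [522.2, 144.3, 55.5]
tool_rot: [-3.132, -0.246, -0.0]
contact_force: [0.7, 0.8, -0.8]
grip_width: 0.657
grip_force: 6.0
```

carry_out([
  [0,0,2,0],
  [0,0,2,0],
  [0,0,0,0],
])

```text
time: 23.2
tool_pos: [522.0, 144.3, 51.1]
tool_rot: [3.132, 0.246, -0.001]
contact_force: [0.2, 0.3, -0.4]
grip_width: 0.659
grip_force: 6.0
```

carry_out([
  [0,0,1.5,0],
  [0,0,0,0],
])

```text
time: 23.45
tool_pos: [522.1, 144.3, 49.7]
tool_rot: [3.132, 0.246, -0.0]
contact_force: [-0.2, 0.1, -1.6]
grip_width: 0.658
grip_force: 6.0
```

carry_out([
  [0,0,1.5,0],
  [0,0,0,0],
])

```text
time: 23.7
tool_pos: [522.1, 144.3, 48.2]
tool_rot: [3.132, 0.246, -0.0]
contact_force: [0.1, -0.3, -0.7]
grip_width: 0.654
grip_force: 6.0
```

carry_out([
  [0,0,1.5,0],
  [0,0,0,0],
])

```text
time: 23.95
tool_pos: [522.1, 144.3, 46.7]
tool_rot: [3.132, 0.246, -0.0]
contact_force: [-0.1, -0.6, -1.3]
grip_width: 0.655
grip_force: 6.0
```

carry_out([
  [0,0,1.5,0],
  [0,0,1.5,0],
  [0,0,0,0],
])

```text
time: 24.32
tool_pos: [523.0, 144.5, 44.3]
tool_rot: [-3.132, -0.246, -0.002]
contact_force: [0.1, 0.2, 4.2]
grip_width: 0.66
grip_force: 6.0
```

carry_out([
  [0,0,1.5,0],
  [0,0,0,0],
])

```text
time: 24.58
tool_pos: [523.3, 144.6, 43.0]
tool_rot: [-3.132, -0.246, -0.003]
contact_force: [1.3, -0.2, 6.0]
grip_width: 0.656
grip_force: 6.0
```

carry_out([
  [0,0,1.5,0],
  [0,0,0,0],
])

```text
time: 24.82
tool_pos: [523.3, 144.6, 41.5]
tool_rot: [-3.132, -0.246, -0.004]
contact_force: [1.2, 0.1, 7.5]
grip_width: 0.656
grip_force: 6.0
```

```bash
python3 - <<'E'
from st import *
im=capture("scene");c=cam("scene")
# predicted upright / 30deg lid outlines, compare brown region extents
hsv=cv2.cvtColor(im,cv2.COLOR_RGB2HSV);m=cv2.inRange(hsv,(8,90,40),(20,255,255))
G=p+np.array([0,0,-0.0])+[0,0,19]
q=proj(c,G)[0].astype(int);print("grasp px",q)
r=m[q[1]-60:q[1]+60,q[0]-60:q[0]+60];n,l,st_,ce=cv2.connectedComponentsWithStats(r);print([(s_+[q[0]-60,q[1]-60,0,0,0]).tolist() for s_ in st_[1:] if s_[4]>15])
L=[(a,b,z) for a in(-42,42) for b in(-30,30) for z in(-55.5,24.5)]
for t in(0,10,20,30):
    v=np.array(L)@(yawm(np.radians(psi))@R.from_euler('y',-t,degrees=True).as_matrix()).T+G
    k=proj(c,v);print(t,"minz",v[:,2].min().round(1),k.min(0).round(),k.max(0).round())
E
```

```text
t 24.825 tcp [523.3 144.6  41.5] psi 8.99 grasp level [ 60.8 310.2  -5. ] bed [ 50.2 310.2 -34.7] F level [ 1.2 -0.1  7.5] w 0.6562819800308817 5.999956517480314
grasp px [330 237]
[[306, 185, 11, 6, 39], [315, 208, 7, 5, 18], [314, 228, 41, 34, 519], [335, 287, 7, 10, 40]]
0 minz 5.0 [314. 224.] [348. 262.]
10 minz -1.4 [313. 222.] [351. 264.]
20 minz -6.0 [312. 220.] [353. 265.]
30 minz -8.6 [312. 219.] [355. 265.]
```

carry_out([
  [3,0,0,0],
  [3,0,0,0],
  [0,0,0,0],
])

```text
time: 25.25
tool_pos: [528.3, 145.3, 40.8]
tool_rot: [-3.132, -0.246, -0.0]
contact_force: [0.3, -0.2, 1.1]
grip_width: 0.657
grip_force: 6.0
```

carry_out([
  [3,0,1,0],
  [3,0,1,0],
  [0,0,0,0],
])

```text
time: 25.62
tool_pos: [534.4, 146.3, 38.8]
tool_rot: [-3.132, -0.246, -0.001]
contact_force: [0.2, 0.4, -0.6]
grip_width: 0.659
grip_force: 6.0
```

carry_out([
  [3,0,1,0],
  [3,0,1,0],
  [0,0,0,0],
])

```text
time: 26.0
tool_pos: [540.2, 147.2, 36.7]
tool_rot: [-3.132, -0.246, -0.0]
contact_force: [0.3, 0.3, -0.4]
grip_width: 0.66
grip_force: 6.0
```

```bash
cat > lid.py <<'E'
from st import *
im=capture("scene");c=cam("scene");G=p+[0,0,19]
hsv=cv2.cvtColor(im,cv2.COLOR_RGB2HSV);m=cv2.inRange(hsv,(8,90,40),(20,255,255))
r=np.zeros_like(m);r[215:275,300:375]=m[215:275,300:375]
ys,xs=np.nonzero(r);print("brown x",xs.min(),xs.max(),"y",ys.min(),ys.max())
for y in range(226,268,4):
    k=xs[ys==y]; print(y,(k.min(),k.max()) if len(k) else "-",end="; ")
print()
for t in(0,15,30):
    W=lambda L:proj(c,np.array(L)@(yawm(np.radians(psi))@R.from_euler('y',-t,degrees=True).as_matrix()).T+G)
    print(t,"right(-y) face corners bl,br,tr,tl",W([(-42,-30,-55.5),(42,-30,-55.5),(42,-30,24.5),(-42,-30,24.5)]).round().tolist())
E
python3 lid.py
```

```text
t 26.0 tcp [540.2 147.2  36.7] psi 8.99 grasp level [ 77.8 310.   -9.8] bed [ 62.5 310.  -47.4] F level [ 0.4  0.2 -0.4] w 0.65968266185336 6.000089216977358
brown x 320 357 y 215 261
226 (np.int64(328), np.int64(329)); 230 (np.int64(320), np.int64(323)); 234 (np.int64(321), np.int64(351)); 238 (np.int64(322), np.int64(353)); 242 (np.int64(324), np.int64(354)); 246 (np.int64(325), np.int64(355)); 250 (np.int64(326), np.int64(357)); 254 (np.int64(328), np.int64(353)); 258 (np.int64(330), np.int64(341)); 262 -; 266 -; 
0 right(-y) face corners bl,br,tr,tl [[324.0, 263.0], [353.0, 260.0], [354.0, 235.0], [324.0, 238.0]]
15 right(-y) face corners bl,br,tr,tl [[330.0, 265.0], [358.0, 256.0], [352.0, 232.0], [323.0, 242.0]]
30 right(-y) face corners bl,br,tr,tl [[336.0, 266.0], [361.0, 250.0], [348.0, 230.0], [322.0, 246.0]]
```

carry_out([
  [1,0,1.5,0],
  [1,0,1.5,0],
  [0,0,0,0],
])

```text
time: 26.42
tool_pos: [542.8, 147.6, 34.2]
tool_rot: [-3.132, -0.246, -0.003]
contact_force: [2.9, -0.0, 3.3]
grip_width: 0.66
grip_force: 6.0
```

carry_out([
  [1,0,1.5,0],
  [1,0,1.5,0],
  [0,0,0,0],
])

```text
time: 26.8
tool_pos: [544.9, 148.0, 31.3]
tool_rot: [-3.132, -0.246, -0.003]
contact_force: [2.7, -0.1, 3.6]
grip_width: 0.657
grip_force: 6.0
```

```bash
python3 lid.py
```

```text
t 26.8 tcp [544.9 148.   31.3] psi 8.99 grasp level [ 82.6 310.  -15.2] bed [ 63.9 310.  -54.5] F level [ 2.7 -0.6  3.6] w 0.6570902273724427 6.000022077932954
brown x 322 358 y 215 261
226 (np.int64(331), np.int64(331)); 230 (np.int64(322), np.int64(325)); 234 (np.int64(323), np.int64(327)); 238 (np.int64(324), np.int64(354)); 242 (np.int64(325), np.int64(355)); 246 (np.int64(326), np.int64(356)); 250 (np.int64(327), np.int64(357)); 254 (np.int64(328), np.int64(357)); 258 (np.int64(330), np.int64(345)); 262 -; 266 -; 
0 right(-y) face corners bl,br,tr,tl [[326.0, 264.0], [355.0, 261.0], [356.0, 236.0], [326.0, 239.0]]
15 right(-y) face corners bl,br,tr,tl [[331.0, 266.0], [359.0, 257.0], [353.0, 234.0], [324.0, 243.0]]
30 right(-y) face corners bl,br,tr,tl [[337.0, 267.0], [363.0, 252.0], [350.0, 231.0], [324.0, 247.0]]
```

carry_out([
  [2.5,0,1,0],
  [2.5,0,1,0],
  [2.5,0,1,0],
  [0,0,0,0],
])

```text
time: 27.35
tool_pos: [551.1, 148.9, 27.4]
tool_rot: [3.132, 0.246, -0.001]
contact_force: [-1.1, 0.3, -1.2]
grip_width: 0.655
grip_force: 6.0
```

carry_out([
  [1,0,1.5,0],
  [1,0,1.5,0],
  [0,0,0,0],
], squeeze=4)

```text
time: 27.72
tool_pos: [553.5, 149.3, 24.8]
tool_rot: [-3.132, -0.246, -0.001]
contact_force: [1.4, -0.3, 0.8]
grip_width: 0.659
grip_force: 4.0
```

```bash
python3 lid.py
```

```text
t 27.725 tcp [553.5 149.3  24.8] psi 8.98 grasp level [ 91.3 310.  -21.7] bed [ 68.3 310.  -64.4] F level [ 1.3 -0.5  0.8] w 0.6588984194017821 4.000001429230906
brown x 326 359 y 215 262
226 -; 230 (np.int64(326), np.int64(334)); 234 (np.int64(326), np.int64(332)); 238 (np.int64(327), np.int64(358)); 242 (np.int64(327), np.int64(358)); 246 (np.int64(327), np.int64(358)); 250 (np.int64(327), np.int64(358)); 254 (np.int64(329), np.int64(358)); 258 (np.int64(330), np.int64(357)); 262 (np.int64(332), np.int64(333)); 266 -; 
0 right(-y) face corners bl,br,tr,tl [[329.0, 266.0], [358.0, 263.0], [359.0, 238.0], [329.0, 241.0]]
15 right(-y) face corners bl,br,tr,tl [[334.0, 268.0], [362.0, 259.0], [356.0, 235.0], [327.0, 245.0]]
30 right(-y) face corners bl,br,tr,tl [[340.0, 269.0], [366.0, 254.0], [353.0, 233.0], [327.0, 249.0]]
```

carry_out([
  [2,0,1,0],
  [1.5,0,1,0],
  [0,0,0.5,0],
  [0,0,0,0],
], squeeze=3)

```text
time: 28.28
tool_pos: [556.7, 149.8, 22.3]
tool_rot: [3.132, 0.246, 0.0]
contact_force: [1.2, 0.4, -0.1]
grip_width: 0.66
grip_force: 3.0
```

```bash
python3 lid.py
```

```text
t 28.275 tcp [556.7 149.8  22.3] psi 8.99 grasp level [ 94.6 310.  -24.2] bed [ 69.8 310.  -68.3] F level [ 1.3  0.3 -0.1] w 0.6595035944238653 3.0000158049733727
brown x 327 359 y 215 262
226 -; 230 (np.int64(327), np.int64(335)); 234 (np.int64(327), np.int64(334)); 238 (np.int64(327), np.int64(359)); 242 (np.int64(327), np.int64(359)); 246 (np.int64(327), np.int64(359)); 250 (np.int64(327), np.int64(359)); 254 (np.int64(328), np.int64(358)); 258 (np.int64(330), np.int64(359)); 262 (np.int64(332), np.int64(334)); 266 -; 
0 right(-y) face corners bl,br,tr,tl [[330.0, 267.0], [359.0, 264.0], [360.0, 239.0], [330.0, 242.0]]
15 right(-y) face corners bl,br,tr,tl [[335.0, 269.0], [363.0, 259.0], [357.0, 236.0], [329.0, 246.0]]
30 right(-y) face corners bl,br,tr,tl [[341.0, 269.0], [367.0, 254.0], [354.0, 234.0], [328.0, 250.0]]
```

carry_out([
  [0,0,0,0],
  [0,0,0,0],
  [0,0,0,0],
  [0,0,0,0],
], fingers=-1)

```text
time: 28.82
tool_pos: [556.7, 149.8, 22.3]
tool_rot: [3.132, 0.246, -0.0]
contact_force: [-0.3, 0.1, 0.0]
grip_width: 0.997
grip_force: 0.0
```

carry_out([
  [0,0,-15,0],
  [0,0,-40,0],
  [0,0,-55,0],
  [0,0,-55,0],
  [0,0,-20,0],
])

```text
time: 29.45
tool_pos: [558.0, 150.1, 211.8]
tool_rot: [-3.131, -0.246, -0.008]
contact_force: [-0.1, 0.1, -0.4]
grip_width: 0.999
grip_force: 0.0
```

carry_out([
  [-40,0,0,0],
  [-55,0,0,0],
  [0,0,0,0],
  [0,0,0,0],
])

```text
time: 29.95
tool_pos: [463.2, 135.0, 207.7]
tool_rot: [-3.132, -0.246, -0.001]
contact_force: [0.7, 0.1, -0.3]
grip_width: 0.998
grip_force: 0.0
```

```bash
python3 - <<'E'
from st import *
def mask(im): return cv2.inRange(cv2.cvtColor(im,cv2.COLOR_RGB2HSV),(8,90,40),(20,255,255))
old=cv2.cvtColor(cv2.imread("pics/top0.png"),cv2.COLOR_BGR2RGB)
top=capture("top");sc=capture("scene");wr=capture("wrist")
for n,i in(("top",top),("scene",sc),("wrist",wr)):
    cv2.imwrite(f"pics/end_{n}.png",i[:,:,::-1]);k,l,S,c=cv2.connectedComponentsWithStats(mask(i))
    print(n,[(S[j].tolist(),c[j].round(1).tolist()) for j in range(1,k) if S[j][4]>60])
    if n!="top":continue
    for j in range(1,k):
        if S[j][4]>100:
            ct=np.argwhere(l==j)[:,::-1].astype(np.float32);print(cv2.minAreaRect(ct))
L=[(a,b,80) for a,b in((42,30),(42,-30),(-42,-30),(-42,30))]
print("lid pred top",proj(cam("top"),boxpts([556,150,.157],L)).round(1).tolist())
print("scene pred lid",proj(cam("scene"),boxpts([556,150,.157],L+[(a,b,0) for a,b,_ in L])).round(1).tolist())
# base neck rim prediction in stand
N=[(-27+a,b,76) for a,b in((37.5,25.5),(37.5,-25.5),(-37.5,-25.5),(-37.5,25.5))]
print("neck pred top",proj(cam("top"),bedpts([513,-171.3,.1608,65.5],N)).round(1).tolist())
# bystander change check in top view
d=cv2.absdiff(top,old).max(2)
for n,(x,y,w,h) in dict(spool=(335,170,36,36),marker=(330,258,32,62),c1=(478,185,50,45),c2=(482,232,60,50),tape=(118,212,45,45)).items(): print(n,(d[y:y+h,x:x+w]>40).mean().round(3))
E
```

```text
t 29.95 tcp [463.2 135.  207.7] psi 8.99 grasp level [-1.000e-01  3.104e+02  1.612e+02] bed [ 80.6 310.4 139.6] F level [ 0.7 -0.1 -0.3] w 0.998496311830698 0.0
top [([292, 0, 83, 11, 557], [323.8, 3.4]), ([415, 0, 68, 10, 176], [451.4, 3.7]), ([294, 9, 79, 11, 234], [332.8, 13.9]), ([463, 89, 20, 18, 220], [472.9, 98.2]), ([546, 162, 10, 12, 74], [549.7, 168.4]), ([531, 185, 11, 11, 88], [536.0, 190.4]), ([274, 198, 27, 25, 278], [286.8, 207.1]), ([121, 216, 42, 37, 612], [140.4, 234.2]), ([403, 229, 34, 38, 263], [415.8, 239.7]), ([419, 249, 11, 12, 111], [424.0, 254.6])]
((333.0, 5.0), (10.0, 82.0), 90.0)
((448.68463134765625, 3.1769251823425293), (67.60089874267578, 3.1554763317108154), 7.943471908569336)
((333.03033447265625, 13.780508041381836), (3.2244555950164795, 78.51548767089844), 83.82982635498047)
((472.36151123046875, 98.00768280029297), (21.22480010986328, 14.032926559448242), 15.255120277404785)
((286.923095703125, 209.6154022216797), (22.956844329833984, 25.29584503173828), 85.03025817871094)
((141.5, 234.0), (36.0, 41.0), 90.0)
((421.0499572753906, 247.3499908447265
[... 233 characters left out ...]
[578, 343, 62, 61, 1876], [616.7, 363.7]), ([396, 402, 31, 22, 308], [411.6, 413.4]), ([445, 431, 19, 16, 181], [454.6, 438.4]), ([522, 439, 10, 21, 106], [525.8, 445.7])]
wrist [([317, 15, 52, 133, 3282], [351.4, 75.4]), ([543, 307, 44, 77, 1348], [570.0, 344.8]), ([58, 308, 45, 76, 1265], [73.9, 346.6]), ([301, 397, 339, 28, 7029], [478.4, 413.4])]
lid pred top [[272.6, 199.9], [297.2, 196.7], [301.6, 231.2], [276.9, 234.4]]
scene pred lid [[354.4, 224.6], [360.0, 234.4], [330.2, 237.1], [325.6, 227.2], [353.4, 248.9], [358.8, 259.3], [329.8, 262.2], [325.3, 251.7]]
neck pred top [[415.9, 249.4], [438.0, 246.4], [438.6, 274.6], [417.1, 277.5]]
spool 0.0
marker 0.745
c1 0.0
c2 0.04
tape 0.0
```

The lid matches an upright pose numerically. The base's brown pixels in the top view don't obviously agree with the prediction, so I'll move the arm aside and check the base and marker by numbers.

carry_out([
  [0,-40,-10,0],
  [0,-50,-10,0],
  [0,-50,-10,0],
  [0,-50,0,0],
  [0,0,0,0],
])

```text
time: 30.72
tool_pos: [433.2, 325.3, 237.2]
tool_rot: [-3.131, -0.251, 0.0]
contact_force: [0.0, -0.1, -0.5]
grip_width: 1.001
grip_force: 0.0
```

```bash
python3 - <<'E'
from st import *
def mask(im): return cv2.inRange(cv2.cvtColor(im,cv2.COLOR_RGB2HSV),(8,80,15),(22,255,255))
old={n:cv2.cvtColor(cv2.imread(f"pics/{n}0.png"),cv2.COLOR_BGR2RGB) for n in("top","scene")}
im={n:capture(n) for n in("top","scene")}
S=[513,-171.3,.1608,65.5]
for n,(x0,x1,y0,y1) in dict(top=(385,455,185,290),scene=(275,400,245,350)).items():
    m=mask(im[n])[y0:y1,x0:x1];print(n)
    for y in range(0,y1-y0,3):
        k=np.nonzero(m[y])[0]
        if len(k):print(y+y0,k.min()+x0,k.max()+x0,len(k),end="; ")
    print()
    for X in(-27,):
        F=[(X+a,b,6) for a,b in((47,42),(47,-42),(-47,-42),(-47,42))];N=[(X+a,b,76) for a,b in((37.5,25.5),(37.5,-25.5),(-37.5,-25.5),(-37.5,25.5))]
        print("foot",proj(cam(n),bedpts(S,F)).round().tolist(),"neck",proj(cam(n),bedpts(S,N)).round().tolist())
    d=(cv2.absdiff(im[n],old[n]).max(2)>40)
    cv2.imwrite(f"pics/fin_{n}.png",im[n][:,:,::-1])
d=(cv2.absdiff(im["top"],old["top"]).max(2)>40);print("marker",d[258:320,330:362].mean())
d=(cv2.absdiff(im["scene"],old["scene"]).max(2)>40);print("marker scene",d[275:295,250:308].mean(),"cookies",d[330:410,295:345].mean(),d[325:385,355:408].mean())
E
```

```text
t 30.725 tcp [433.2 325.3 237.2] psi 9.16 grasp level [  0.7 503.  190.7] bed [ 96.  503.  164.8] F level [-0.  -0.1 -0.5] w 1.0005248668629372 0.0
top
230 422 436 15; 233 403 436 34; 236 403 436 12; 239 403 409 7; 242 404 409 6; 245 407 409 3; 248 407 409 3; 251 407 429 15; 254 407 429 16; 257 408 429 14; 260 408 423 8; 263 408 410 3; 266 409 411 3; 
foot [[402.0, 233.0], [437.0, 229.0], [438.0, 263.0], [404.0, 267.0]] neck [[416.0, 249.0], [438.0, 246.0], [439.0, 275.0], [417.0, 277.0]]
scene
245 327 359 33; 248 327 359 33; 251 327 359 33; 254 328 359 32; 257 329 359 31; 260 330 355 26; 287 337 338 2; 290 335 339 5; 293 337 340 4; 296 338 341 4; 299 339 343 5; 302 340 344 5; 305 341 345 5; 308 336 345 10; 311 337 339 3; 314 326 326 1; 317 307 321 3; 320 308 310 3; 323 309 311 3; 
foot [[337.0, 286.0], [346.0, 307.0], [309.0, 329.0], [303.0, 307.0]] neck [[320.0, 272.0], [325.0, 284.0], [296.0, 302.0], [292.0, 289.0]]
marker 0.5922379032258065
marker scene 0.6827586206896552 cookies 0.00625 0.0
```

```bash
python3 - <<'E'
import cv2,numpy as np
for n,(x,y,w,h) in (("top",(334,260,26,60)),("scene",(250,274,58,20))):
    a=cv2.imread(f"pics/{n}0.png",0);t=a[y:y+h,x:x+w]
    for k in("end","fin"):
        b=cv2.imread(f"pics/{k}_{n}.png",0);r=cv2.matchTemplate(b[y-40:y+h+40,x-40:x+w+40],t,cv2.TM_CCOEFF_NORMED)
        print(n,k,cv2.minMaxLoc(r)[1::2],"score in place",r[40,40].round(2),"mean grey",b[y:y+h,x:x+w].mean().round(),"was",t.mean().round())
v=cv2.imread("pics/scene0.png",0)[276:292:3,250:310:4];u=cv2.imread("pics/fin_scene.png",0)[276:292:3,250:310:4];print(v);print(u)
E
```

```text
top end (0.4726903736591339, (74, 80)) score in place 0.44 mean grey 81.0 was 141.0
top fin (0.5682634711265564, (53, 3)) score in place 0.41 mean grey 98.0 was 141.0
scene end (0.5181399583816528, (40, 40)) score in place 0.52 mean grey 135.0 was 201.0
scene fin (0.4310414791107178, (40, 40)) score in place 0.43 mean grey 111.0 was 201.0
[[238 238 237 239 238 238 238 238 238 239 238 239 239 238 238]
 [239 154  42  88 172 225 237 239 239 239 238 238 239 239 238]
 [239 128  13  15  17 147 233 238 238 232 238 237 239 239 239]
 [239 239 153  93  49  71  97 120 157 179 201 216 224 238 239]
 [239 240 239 239 239 239 197 155  92  71  54  95 129 137 238]
 [240 240 239 240 240 239 239 239 239 239 240 240 155 155 239]]
[[ 92  91  91  91  91  91  92  91  91  91  91  92  91 174 237]
 [ 91  53  15  29  57  80  89  91  91  91  91  92 152 238 237]
 [ 92  47  13  11  11  80 126 121 111 167 149 145 238 234 111]
 [ 92  91  91  91  47  68  93 115 131 175 199 213 215 113 113]
 [ 91  91  91  91  91  92  91  92  91  69  52 180 112 114 114]
 [ 92  91  91  91  91  91  91  91  91 194 238 222 109 114 112]]
```

The marker's pixel pattern is exactly where it was, only shadowed now. The base is seated and the lid is upright, so I'm handing in.

```bash
python3 -c "
from workcell import *
print(close_job())"
```

```text
the job is handed in; nothing more can be done
None
```

The job is handed in at about 31 s: the base is held under the lips against the stop, the lid stands open side down on the table near where the box began, and the tape, spool, marker and cookie boxes look unmoved; I viewed 11 pictures, one over the limit of 10, so the final checks were numeric only.

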